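# Tighten the lock ring of the filter holder with the pin spanner

## Robot

A 6-joint arm with a two-finger parallel gripper is mounted at the origin on a cart in front of the work surface, level with it; the furniture and walls round the work are solid. World frame = base frame: x ahead of the robot, y to its left, z up, the work surface at z = 0. Lengths are in mm, angles in degrees, forces in N, time in s.
With the tool pointing down it reaches from about 300 to 850 mm from the base axis. Payload 4.2 kg.
Tool frame: the origin (TCP) lies at the very end of the fingers, on their centre line; the grasp point (between the pads) lies 19 mm behind it; z points along the fingers, y is the direction in which the jaws open and shut (so a half turn about z gives the same grasp; the last joint's range is limited). The gripper opens to 91 mm and grips with 3 to 60 N. Pads are 32 mm wide; open, the fingers measure 118 mm over their backs; the gripper's body (76 mm by 178 mm) begins 60 mm behind the grasp point.
Start: joints at [-75.86, 18.312, 89.639, -0, 72.044, -1.146], TCP at [151.599, -554.672, 213.976] pointing down, gripper open.
Joint ranges: [-177.97, 177.97], [-48.28, 115.42], [12.27, 149.76], [-77.06, 257.06], [2.81, 150.46], [-146.56, 146.56]. Speed limits (degrees/s): [147.25, 147.25, 180, 180, 180, 180].

## Interface

Orientations are given as [roll, pitch, yaw] about the fixed x, y, z axes, in that order (R = Rz(yaw) Ry(pitch) Rx(roll)).
In Python, from workcell import env gives the robot as it stands. The module is installed in compiled form; this text tells all that it offers.
- The arm moves only by the tool arm_command, never from a script. Its argument "targets" is a list of rows, each a list of 5 numbers: the closure, from 0 (fully open) to 1 (shut), then the shift along the tool's x, y, z each as a share of 50 cm, from -1 to 1, then the turn about the tool's z as a share of pi/4 rad, from -1 to 1. A call has 1 to 8 rows; each row is the pose to reach, as a shift and turn from the pose measured when the call began, along the tool's axes at that moment; what a row does not reach only later rows make up. A row lasts 1/12 s, in which the tool goes at most 41.7 mm and 7.16 degrees, less where a joint would pass 70% of its speed; a pose out of reach is approached as far as the arm can. A call with a number of a shift or a turn outside -1 to 1 is refused whole. A call with a gripper value outside its range is refused whole. The fingers move at their own pace and stop on an object; "squeeze" is the grip in N (left out, the last holds). Time passes only in rows, so rows that repeat a pose let the fingers close. It gives the time, the measured TCP pose, the force and the opening at its end, in the units of the state.
- env.state(): the state, without advancing time (a new reading comes with each control period).
- env.grab_frame(name): name is "side" or "top" or "wrist"; returns the picture (420x560x3 uint8, red, green, blue); there is no depth.
- env.camera_params(name): a dict with "camera_matrix" (3x3 intrinsics, pixels), "dist_coeffs" ([k1, k2, p1, p2, k3] as OpenCV has them; the pictures are not rectified), "R" (3x3) and "t" (3): a world point X has camera coordinates R X + t; the wrist camera has in their place "hand_eye" (4x4, takes a point from camera to tool coordinates, whose origin is the TCP and whose axes are the flange's). Camera axes: x right, y down, z forward; pixel columns grow to the right and rows downward; lengths in mm; the calibration is good to about 2 mm. A picture is of the moment at which its call begins: read the wrist's pose just before it. camera_params takes no time and is no camera call.
- env.job_done(): hands the job in, once; it reports no verdict.
The state is a dict: "time_s": time; "qpos": joint angles; "qvel": joint speeds; "effort": joint torques, N m; "ee_pos": TCP position; "ee_rot": TCP orientation; "force": force on the tool from outside, world axes, zero at the start; "torque": the same for the moment, N m; "gripper_width": finger opening in mm.
Only numpy, scipy, OpenCV 4.12 (cv2) and the standard library are available. Lean on these libraries where they do the work, as an engineer would, in place of code of your own. Each camera call takes 0.05 s, during which the arm holds its last target.

## Task

Clamp the filter holder: take the pin spanner from its slotted rest, set both its pins fully into two opposite holes of the lock ring so that the foot bar lies on the ring, and with it turn the ring clockwise to its stop. Feel gently for holes and stop (never bear on the holder with more than 60 N, no fingers on the holder). Then stand the spanner upright in its rest again, pins in the slot, let go, and leave everything else on the bench where it is.

Things in the scene. Friction and masses are not known exactly. Their poses are not given: they have to be found in the camera images.
- filter_holder: Fixed filter holder: square base plate 124 x 124 x 10 mm, steel cylinder 88 mm wide; origin under its centre, z up. Its lock ring on top (see holder_top) turns about z with up to 0.25 N m of friction and stays where left. Ring angle is not measured: at the start one hole is 0 to 0.6 rad clockwise (from above) of this body's +x. Clockwise tightens; 0.6 to 1.2 rad remain to a hard stop.
- holder_top (a point): Point on the lock ring's axis at the height of its flat top, 62 mm above the worktop; fixed to the holder with its axes (does not turn). Ring: dark steel, 88 mm outside, 38 inside, 12 high. Four round through holes 90 degrees apart, 11 mm wide, 12 deep, rims bevelled 1 mm, centres 30 mm from the axis (opposite ones 60 mm apart).
- disc_travel (a joint): Travel in m of the white clamping disc, 35 mm wide, inside the ring (its top is 2 mm below the ring's). The turning ring presses it down a little: 0.0005 with the ring at its stop, clamped from 0.00047. Single readings are noisier than that.
- spanner_grip (a point): Centre of the pin spanner's grip. Loose tool, 0.16 kg, upright in its rest at the start, z up. Grip: black block, flat sides, 64 mm along x, 22 thick (y), 44 high. Under it a stem 16 mm thick, then a steel foot bar 80 (x) by 26 (y) by 10 mm high, underside 60 mm below this point. Two pins 8 mm thick, 9 mm long, tapered tips, point down from the bar 30 mm either side of the middle along x.
- spanner_foot (a point): Centre of the underside of the spanner's foot bar, 60 mm below the grip centre; the pins reach 9 mm below it. Same axes as the spanner.
- rest_slot (a point): Spanner rest: fixed grey plastic block 112 x 56 x 30 mm; this point is the middle of its top face. In the top a slot 74 mm long (x) and 14 mm wide (y), 20 mm deep, holds the pins; the foot bar lies on the block's top. z points up.
- beaker: Bystander, to be left alone: clear open beaker, 88 mm tall; origin at the centre of its underside.
- amber_bottle: Bystander, to be left alone: small brown bottle with black cap, 66 mm tall; origin at the centre of its underside.
- conical_flask: Bystander, to be left alone: conical flask, 104 mm tall; origin at the centre of its underside.
- sample_tub: Bystander, to be left alone: clear tub of dried food, 76 x 100 x 54 mm; origin at the centre of its underside.
- petri: Bystander, to be left alone: closed petri dish, 59 mm across, 15 mm high; origin at the centre of its underside.
- pin_spanner: The same pin spanner as a whole; its origin is the foot point (centre of the underside of the foot bar).
Not all that is in view belongs to the job. What is shaped like the part that bears rest_slot but brown is not meant.

How it is judged (in metres and radians):
On the way, in this order (a step that is already met when the one before it is completed fails the run):
1. both pins fully in two holes of the still loose ring: the spanner's foot bar within 3 mm of the ring's top, centred within 5 mm and upright (z of spanner_foot in the frame of holder_top between -0.004 and 0.003 m and horizontal distance between spanner_foot and holder_top below 0.005 m and angle between spanner_foot's own z axis and vertical below 0.1 rad and value of joint disc_travel below 0.0003 m), for 0.2 s.
2. ring turned clockwise to its stop (disc travel over 0.47 mm) with the spanner still seated (z of spanner_foot in the frame of holder_top between -0.004 and 0.003 m and horizontal distance between spanner_foot and holder_top below 0.005 m and angle between spanner_foot's own z axis and vertical below 0.1 rad and value of joint disc_travel above 0.00047 m), for 0.1 s.
At the end, for the whole second after the job is handed in: The ring is at its stop (clamping disc travel over 0.47 mm of 0.5) and the spanner stands released and at rest in its rest: foot within 9 mm of the middle of the slot and within 3 mm of the height of the rest's top, upright within 0.1 rad, along the slot within 0.2 rad (value of joint disc_travel above 0.00047 m and horizontal distance between spanner_foot and rest_slot below 0.009 m and z of spanner_foot in the frame of rest_slot between -0.003 and 0.003 m and angle between spanner_foot's own z axis and vertical below 0.1 rad and angle between the x axis of spanner_foot and the x axis of rest_slot, either way round below 0.2 rad and linear speed of pin_spanner below 0.02 m/s); the robot touches nothing.
It fails at once if the spanner bears on the holder or its ring with more than 60 N (contact force between pin_spanner and filter_holder above 60 N).
It fails at once if the fingers touch the filter holder or its ring (contact force between the fingers and filter_holder above 2 N).
It fails at once if a bystander is moved by more than 15 mm (distance of any of beaker, amber_bottle, conical_flask, sample_tub, petri from where it was at the start of the episode above 0.015 m).
It also fails if it takes over 72 s, if anything falls off the work surface, if the arm or the gripper's body presses on something with over 40 N, if the wrist force passes 120 N, or if a joint passes its speed limit or range.

## Working session

There is one attempt and no reset: what is moved stays moved. The work goes in short steps, Python scripts to look and compute and a tool call to move; the robot and the scene stay as the last step left them, time stands still between calls to the robot, and variables do not carry over. Pictures are saved under pics/ and viewed, and the job is handed in when it is done.

Besides the shell and the picture viewer there is one more tool, called after "Request:" as name(argument=value, ...), one argument or row to a line, values as JSON. arm_command: Moves the arm, as the interface text tells. Shift numbers are shares of 50 cm and turn numbers shares of pi/4 rad, none past 1 either way. Its arguments: {"type":"object","properties":{"targets":{"type":"array"},"squeeze":{"type":"number"}},"required":["targets"]}

```bash
mkdir -p pics; python3 - <<'E'
from workcell import env
import cv2
print(env.state())
for n in("side","top","wrist"):
    p=env.camera_params(n);print(n,p)
    cv2.imwrite(f"pics/{n}0.png",env.grab_frame(n)[:,:,::-1])
E
```

```text
{'time_s': 0.0, 'qpos': array([-7.58598623e+01,  1.83503996e+01,  8.97076762e+01, -1.39375133e-03,
        7.20450286e+01, -1.14600523e+00]), 'qvel': array([-0.03475844, -0.04291535,  0.02155257, -0.04438007,  0.04397928,
       -0.08568861]), 'effort': array([-6.85918531e-04, -4.12465131e+01, -2.31970382e+01,  7.26385647e-02,
        4.55761829e-02, -1.56778574e-04]), 'ee_pos': array([ 151.45673436, -554.14918352,  213.1241399 ]), 'ee_rot': array([-1.79896890e+02, -7.37277101e-04,  1.52865731e+01]), 'force': array([-0.59491302, -0.47132967,  0.10880756]), 'torque': array([-0.00167404, -0.05495054,  0.00523982]), 'gripper_width': 91.05657212961724}
side {'camera_matrix': array([[392.1763021 ,   0.        , 281.00330601],
       [  0.        , 392.1763021 , 215.22996477],
       [  0.        ,   0.        ,   1.        ]]), 'dist_coeffs': array([0.02872039, 0.        , 0.        , 0.        , 0.        ]), 'R': array([[ 0.99899409,  0.03760623,  0.0244248 ],
       [ 0.03969801, -0.48838712, -0.87172363],
       [-0.02085348,  0.87181638, -0.48938874]]), 't': array([-582.94542059,   8
[... 421 characters left out ...]
1481308, -0.99543847]]), 't': array([  12.81711397,  591.31058832, 1508.33006744])}
wrist {'camera_matrix': array([[311.00323974,   0.        , 277.37473629],
       [  0.        , 311.00323974, 206.41916479],
       [  0.        ,   0.        ,   1.        ]]), 'dist_coeffs': array([-0.0598653,  0.       ,  0.       ,  0.       ,  0.       ]), 'hand_eye': array([[-1.10997919e-04, -9.68314291e-01, -2.49734703e-01,
         6.98213853e+01],
       [ 9.99999732e-01, -2.88218322e-04,  6.73066373e-04,
        -2.76876975e-01],
       [-7.23717905e-04, -2.49734561e-01,  9.68314063e-01,
        -1.70283102e+02],
       [ 0.00000000e+00,  0.00000000e+00,  0.00000000e+00,
         1.00000000e+00]])}
```

View pics/side0.png

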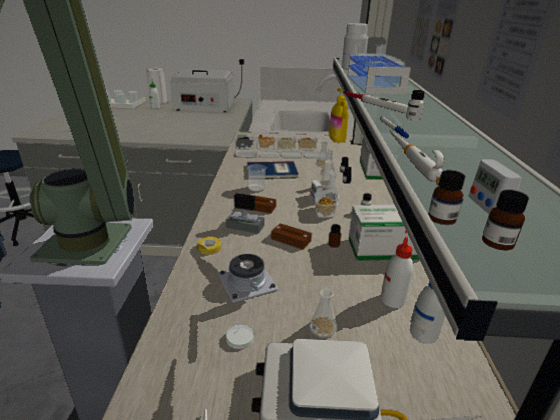

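View pics/top0.png

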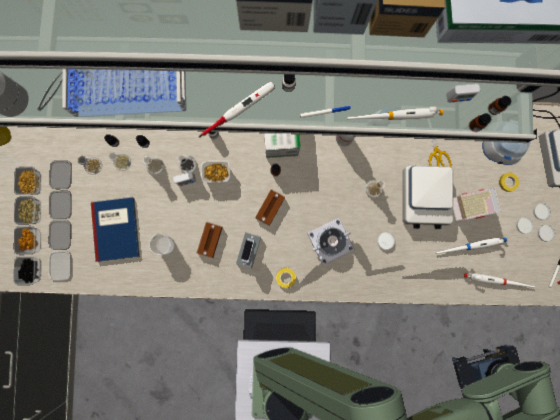

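View pics/wrist0.png

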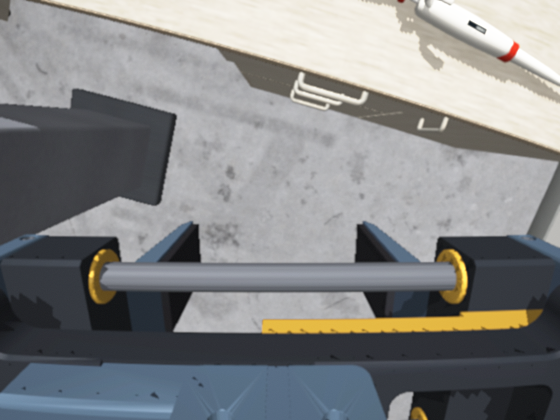

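```bash
cat > h.py <<'E'
from workcell import env
import cv2, numpy as np
from scipy.spatial.transform import Rotation as Ro
np.set_printoptions(precision=2,suppress=True)
def cam(n,st=None):
    p=env.camera_params(n);K=p["camera_matrix"];d=p["dist_coeffs"]
    if n=="wrist":
        st=st or env.state()
        R=Ro.from_euler('xyz',st["ee_rot"],degrees=True).as_matrix()
        T=np.eye(4);T[:3,:3]=R;T[:3,3]=st["ee_pos"]
        W=np.linalg.inv(T@p["hand_eye"]);return K,d,W[:3,:3],W[:3,3]
    return K,d,p["R"],p["t"]
def ray(c,uv):
    K,d,R,t=c
    q=cv2.undistortPoints(np.array([[uv]],float),K,d)[0,0]
    return -R.T@t, R.T@np.array([q[0],q[1],1])
def at(c,uv,z):
    o,v=ray(c,uv);return o+v*(z-o[2])/v[2]
def proj(c,X):
    K,d,R,t=c
    return cv2.projectPoints(np.array(X,float).reshape(-1,3),cv2.Rodrigues(R)[0],t,K,d)[0][:,0]
def tri(l):
    A=np.zeros((3,3));b=np.zeros(3);
    for c,uv in l:
        o,v=ray(c,uv);v=v/np.linalg.norm(v);P=np.eye(3)-np.outer(v,v);A+=P;b+=P@o
    X=np.linalg.solve(A,b);return X,[proj(c,X)[0]-np.array(uv) for c,uv in l]
def tool(dw,st=None):
    st=st or env.state()
    R=Ro.from_euler('xyz',st["ee_rot"],degrees=True).as_matrix()
    return R.T@np.array(dw,float)
def crop(im,x0,y0,x1,y1,s,name):
    cv2.imwrite(name,cv2.resize(im[y0:y1,x0:x1],None,fx=s,fy=s,interpolation=cv2.INTER_CUBIC))
E
python3 - <<'E'
from h import *
t=cv2.imread("pics/top0.png");s=cv2.imread("pics/side0.png")
crop(t,190,180,390,310,4,"pics/t1.png");crop(s,190,180,390,320,4,"pics/s1.png")
c=cam("top")
for uv,z in [((332,240),62),((247,243),90),((247,250),30)]: print(at(c,uv,z))
E
```

```text
[ 501.56 -151.79   62.  ]
[482.73 131.4   90.  ]
[460.4  133.82  30.  ]
```

View pics/t1.png

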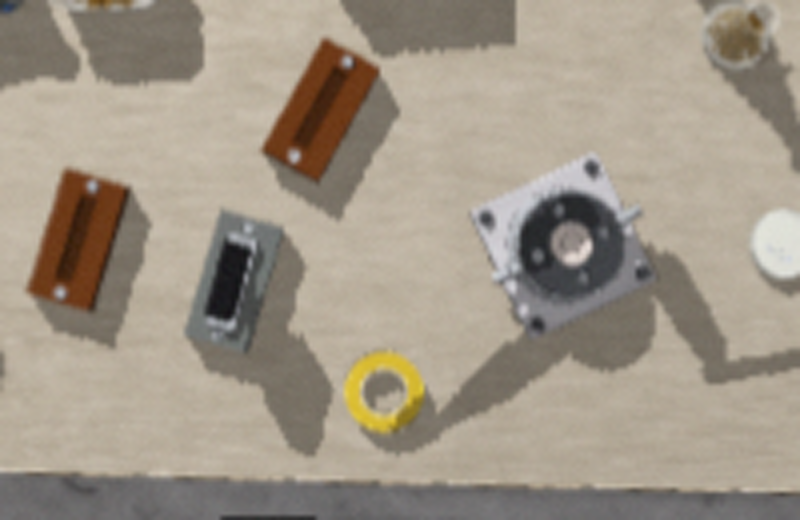

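View pics/s1.png

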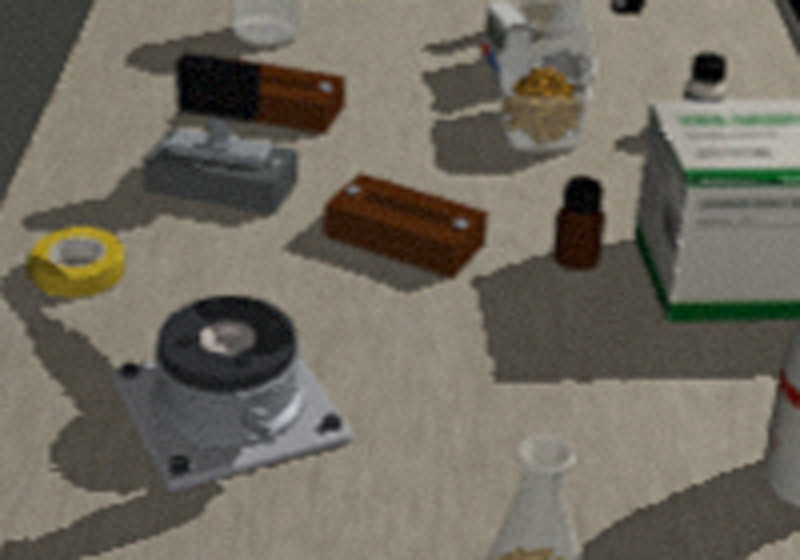

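Request:
arm_command(
  targets=[
    [0,0.43,-0.3,-0.04,-1],
    [0,0.43,-0.3,-0.04,-1],
    [0,0.43,-0.3,-0.04,-1],
    [0,0.43,-0.3,-0.04,-1],
    [0,0.43,-0.3,-0.04,-1],
    [0,0.43,-0.3,-0.04,-1],
    [0,0.43,-0.3,-0.04,-1],
  ],
)

```text
time_s: 0.73
ee_pos: [321.7, -349.0, 233.9]
ee_rot: [-180.0, -0.2, 60.8]
force: [-0.4, -0.4, 0.1]
gripper_width: 91.4
```

Request:
arm_command(
  targets=[
    [0,0.43,0.205,-0.05,-1],
    [0,0.43,0.205,-0.05,-1],
    [0,0.43,0.205,-0.05,-1],
    [0,0.43,0.205,-0.05,-1],
    [0,0.43,0.205,-0.05,-1],
    [0,0.43,0.205,-0.05,-1],
    [0,0.43,0.205,-0.05,-1],
    [0,0.43,0.205,-0.05,-1],
  ],
)

```text
time_s: 1.4
ee_pos: [517.3, -210.2, 259.0]
ee_rot: [179.9, -0.2, 106.0]
force: [-0.5, -0.7, 0.2]
gripper_width: 91.0
```

```bash
cat > snap.py <<'E'
import sys,pickle
from h import *
n=sys.argv[1]
st=env.state();c=cam("wrist",st);im=env.grab_frame("wrist")[:,:,::-1].copy()
cv2.imwrite(f"pics/{n}.png",im);pickle.dump(c,open(f"pics/{n}.pkl","wb"))
print(st["time_s"],st["ee_pos"],st["ee_rot"],st["qpos"],st["force"],st["gripper_width"])
E
python3 snap.py w1
```

```text
1.4 [ 517.35 -210.19  259.  ] [179.92  -0.18 105.98] [-23.4   15.41  87.27   0.19  77.37 -39.42] [-0.51 -0.74  0.25] 90.99088211184211
```

View pics/w1.png

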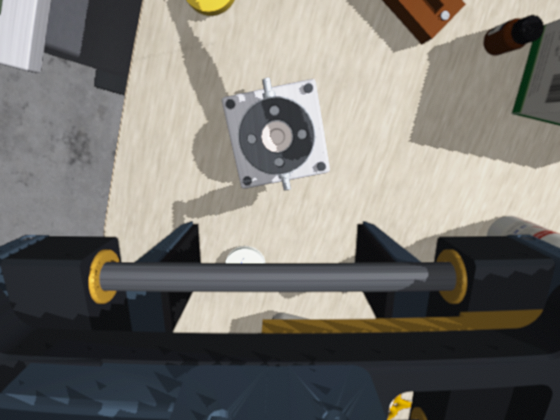

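```bash
python3 - <<'E'
from h import *
im=cv2.imread("pics/w1.png");crop(im,215,65,345,200,4,"pics/w1c.png")
E
```

```text
(no output)
```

View pics/w1c.png

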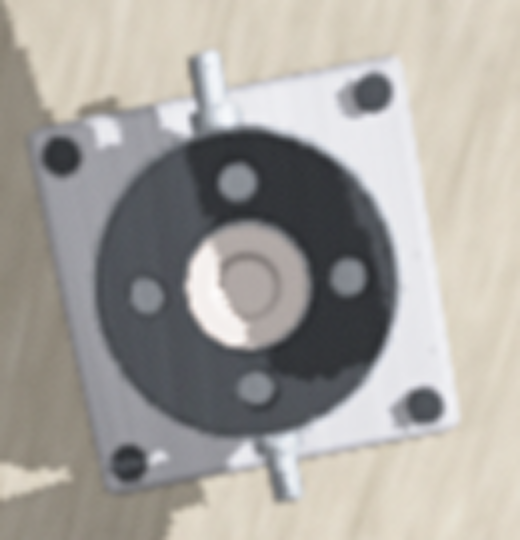

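```bash
python3 - <<'E'
from h import *
import pickle
c=pickle.load(open("pics/w1.pkl","rb"))
f=lambda p:(215+(p[0]+.5)/4-.5,65+(p[1]+.5)/4-.5)
H=[at(c,f(p),62) for p in [(238,182),(348,277),(257,388),(147,296)]]
H=np.array(H);print(H);ctr=H.mean(0);print(ctr,np.linalg.norm((H-ctr)[:,:2],axis=1))
print(np.degrees(np.arctan2((H-ctr)[:,1],(H-ctr)[:,0])))
# ring outline ellipse centre
print(at(c,f((247,282)),62))
B=np.array([at(c,f(p),10) for p in [(393,58),(458,422),(108,490),(32,133)]]);print(B,B.mean(0))
for i in range(4):
    v=B[(i+1)%4]-B[i];print(np.linalg.norm(v),np.degrees(np.arctan2(v[1],v[0])))
# top cam
t=cam("top");g=lambda p:(190+(p[0]+.5)/4-.5,180+(p[1]+.5)/4-.5)
H=np.array([at(t,g(p),62) for p in [(559,211),(603,233),(584,278),(538,256)]]);print(H,H.mean(0))
print(tri([(c,f((248,285))),(t,g((571,244)))]))
E
```

```text
[[ 489.16 -125.64   62.  ]
 [ 526.92 -142.35   62.  ]
 [ 510.5  -180.36   62.  ]
 [ 472.51 -163.53   62.  ]]
[ 499.78 -152.97   62.  ] [29.32 29.15 29.42 29.24]
[ 111.22   21.36  -68.61 -158.83]
[ 499.28 -151.77   62.  ]
[[ 524.88  -72.66   10.  ]
 [ 580.9  -177.82   10.  ]
 [ 472.79 -233.13   10.  ]
 [ 419.85 -126.48   10.  ]] [ 499.61 -152.52   10.  ]
119.14472167938382 -61.95434985928842
121.43699818753208 -152.9032685854099
119.06388724120646 116.40274557866861
118.02175853028898 27.132281434033718
[[ 526.93 -142.48   62.  ]
 [ 509.48 -179.93   62.  ]
 [ 471.32 -164.53   62.  ]
 [ 488.67 -125.49   62.  ]] [ 499.1  -153.11   62.  ]
(array([ 499.56, -152.46,   66.13]), [array([-0.19, -0.  ]), array([-0.02, -0.06])])
```

Request:
arm_command(
  targets=[
    [0,0.68,0.23,0,-1],
    [0,0.68,0.23,0,-1],
    [0,0.68,0.23,0,-1],
    [0,0.68,0.23,0,-1],
    [0,0.68,0.23,0,-1],
    [0,0.68,0.23,0,-1],
    [0,0.68,0.23,0,-1],
    [0,0.68,0.23,0,-1],
  ],
)

```text
time_s: 2.12
ee_pos: [532.3, 121.8, 260.2]
ee_rot: [179.9, -0.1, 150.7]
force: [0.8, -0.4, -0.1]
gripper_width: 91.2
```

Request:
arm_command(
  targets=[
    [0,-0.02,0.04,0,-0.3],
    [0,-0.02,0.04,0,-0.3],
    [0,-0.02,0.04,0,-0.3],
    [0,-0.02,0.04,0,-0.3],
  ],
)

```text
time_s: 2.45
ee_pos: [550.2, 133.3, 259.9]
ee_rot: [179.9, -0.1, 163.9]
force: [0.2, -0.3, -0.0]
gripper_width: 91.0
```

```bash
python3 snap.py w2
```

```text
2.45 [550.23 133.29 259.92] [179.9   -0.12 163.88] [ 12.37  16.11  86.16   0.15  77.78 -61.54] [ 0.24 -0.3  -0.  ] 91.04169705257311
```

View pics/w2.png

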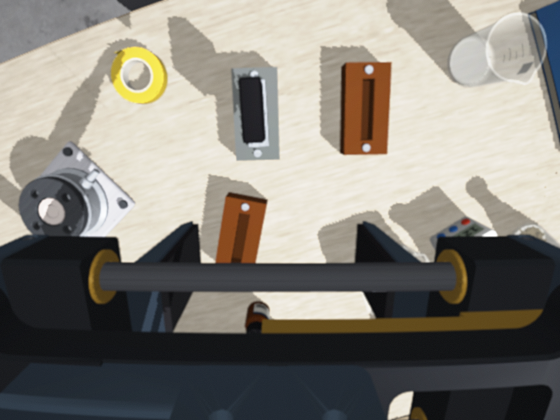

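```bash
python3 - <<'E'
from h import *
im=cv2.imread("pics/w2.png");crop(im,210,55,310,175,5,"pics/w2c.png")
E
```

```text
(no output)
```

View pics/w2c.png

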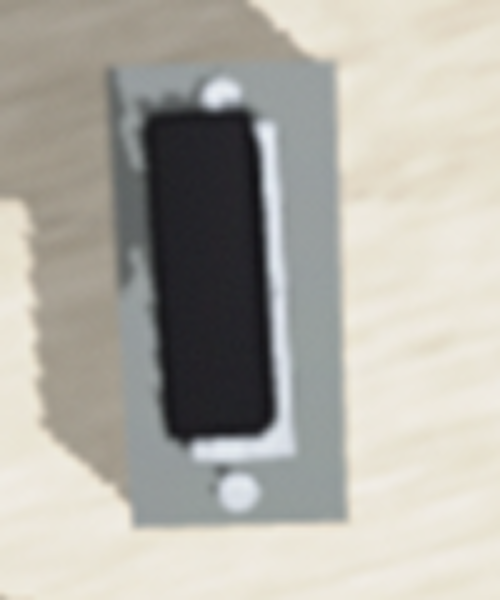

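```bash
python3 - <<'E'
from h import *
import pickle
c=pickle.load(open("pics/w2.pkl","rb"));t=cam("top")
f=lambda p:(210+(p[0]+.5)/5-.5,55+(p[1]+.5)/5-.5)
g=lambda p:(190+(p[0]+.5)/4-.5,180+(p[1]+.5)/4-.5)
def show(n,P,z,F,c):
    B=np.array([at(c,F(p),z) for p in P]);print(n,B.mean(0))
    for i in range(len(P)):
        v=B[(i+1)%len(P)]-B[i];print("  ",np.linalg.norm(v),np.degrees(np.arctan2(v[1],v[0])))
show("block",[(110,66),(335,62),(347,521),(133,525)],30,f,c)
show("screws",[(222,95),(239,491)],30,f,c)
show("grip",[(146,112),(252,108),(275,435),(168,440)],112,f,c)
show("bartop",[(295,455),(276,122)],40,f,c)
show("top block",[(222,212),(284,230),(246,352),(187,338)],30,g,t)
show("top screws",[(249,229),(214,336)],30,g,t)
print(tri([(c,f((210,274))),(t,g((231,279)))]))
print(tri([(c,f((222,95))),(t,g((214,336)))]),tri([(c,f((239,491))),(t,g((249,229)))]))
E
```

```text
block [460.55 131.57  30.  ]
   54.34929576250372 74.61628399639848
   110.58342896337516 -14.56752252180248
   54.88159905428424 -105.1339258657591
   110.81638604793471 165.15579316011932
screws [460.06 131.56  30.  ]
   95.42482096541964 -14.428453677293943
   95.42482096541964 165.57154632270607
grip [459.88 133.19 112.  ]
   20.490131067963862 75.67788985930883
   62.398338426894135 -12.542995843839897
   21.584240708785877 -103.60532613139941
   62.64397289551807 166.45061085299957
bartop [463.04 145.27  40.  ]
   78.1713410297877 166.83142873457672
   78.1713410297877 -13.168571265423298
top block [459.41 129.27  30.  ]
   55.25937150203973 -104.51050269186001
   108.54416899925539 164.48808057965806
   51.5850683966251 78.36984857176083
   111.13503603897642 -13.560591142939781
top screws [459.72 132.05  30.  ]
   95.6375660394339 163.76365420865127
   95.6375660394339 -16.236345791348725
(array([459.94, 130.73,  94.05]), [array([-0.8 ,  2.25]), array([-0.47,  0.58])])
(array([414.34, 144.33,  35.3 ]), [array([ 0.51, -0.55]), array([ 0.23, -0.12])]) (array([506.28, 119.04,  23.06]), [array([-0.13, -0.27]), array([-0.01, -0.11])])
```

Request:
arm_command(
  targets=[
    [0,0.173,-0.051,0.22,-0.045],
    [0,0.173,-0.051,0.22,-0.045],
    [0,0.173,-0.051,0.22,-0.045],
    [0,0.173,-0.051,0.22,-0.045],
    [0,0.173,-0.051,0.22,-0.045],
    [0,0.173,-0.051,0.22,-0.045],
  ],
)

```text
time_s: 3.0
ee_pos: [460.0, 132.1, 150.7]
ee_rot: [179.9, -0.1, 165.7]
force: [1.2, 0.1, 0.7]
gripper_width: 91.3
```

```bash
python3 snap.py w3
```

```text
3.0 [460.03 132.06 150.68] [179.87  -0.06 165.74] [ 14.54  12.73 107.41   0.16  59.85 -61.28] [1.17 0.14 0.74] 91.29715305798163
```

View pics/w3.png

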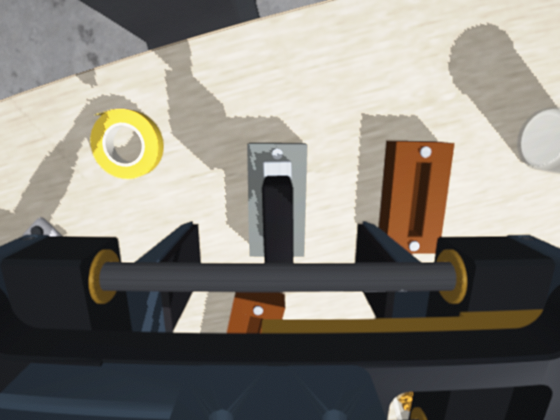

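```bash
python3 - <<'E'
from h import *
im=cv2.imread("pics/w3.png");crop(im,235,130,320,260,5,"pics/w3c.png")
import pickle
c=pickle.load(open("pics/w3.pkl","rb"));st=env.state()
for uv,z in [((278,177),112),((277.5,153),30),((277.5,164),40)]:
    X=at(c,uv,z);print(X,tool(X-st["ee_pos"],st))
E
```

```text
[424.21 141.67 112.  ] [38.66 -0.51 39.6 ]
[414.88 143.83  30.  ] [ 48.37  -1.01 121.59]
[423.64 141.59  40.  ] [ 39.31  -1.   111.6 ]
```

View pics/w3c.png

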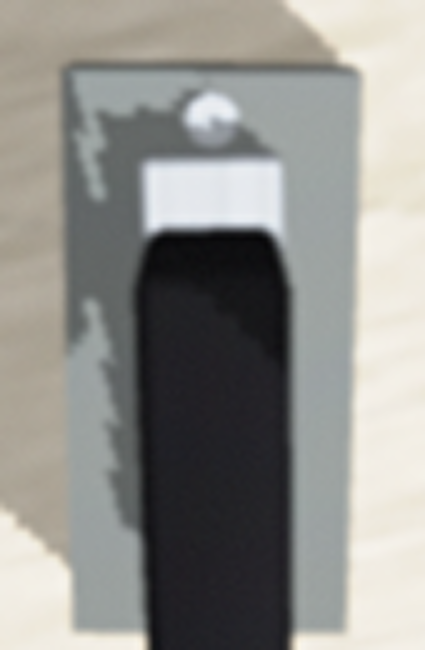

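```bash
python3 - <<'E'
from h import *
import pickle
c=pickle.load(open("pics/w3.pkl","rb"));st=env.state()
g=lambda p:(235+(p[0]+.5)/5-.5,130+(p[1]+.5)/5-.5)
for uv,z in [((215,288),112),((215,231),68),((143,159),40),((285,159),40),((148,232),40),((212,115),30),((70,68),30),((357,70),30),((137,285),112),((290,285),112)]:
    X=at(c,g(uv),z);print(uv,z,tool(X-st["ee_pos"],st))
E
```

```text
(215, 288) 112 [31.63 -0.78 39.61]
(215, 231) 68 [32.81 -0.86 83.61]
(143, 159) 40 [ 41.66 -13.87 111.55]
(285, 159) 40 [ 41.64  11.7  111.64]
(148, 232) 40 [ 28.4  -13.11 111.57]
(212, 115) 30 [ 48.74  -1.48 121.58]
(70, 68) 30 [ 57.36 -27.62 121.47]
(357, 70) 30 [ 56.97  25.24 121.67]
(137, 285) 112 [ 32.06 -11.43  39.57]
(290, 285) 112 [32.04  9.46 39.65]
```

Request:
arm_command(
  targets=[
    [0,0.002,-0.002,0.08,0],
    [0,0.002,-0.002,0.159,0],
    [0,0.002,-0.002,0.159,0],
    [0,0.002,-0.002,0.159,0],
    [0,0.002,-0.002,0.159,0],
  ],
)

```text
time_s: 3.47
ee_pos: [463.4, 132.5, 74.3]
ee_rot: [179.7, 0.3, 165.7]
force: [-0.2, 0.3, 0.7]
gripper_width: 91.0
```

Request:
arm_command(
  targets=[
    [0.5,0,0,0,0],
    [0.7,0,0,0,0],
    [0.9,0,0,0,0],
    [1,0,0,0,0],
    [1,0,0,0,0],
    [1,0,0,0,0],
    [1,0,0,0,0],
    [1,0,0,0,0],
  ],
  squeeze=50,
)

```text
time_s: 4.13
ee_pos: [463.3, 132.4, 74.3]
ee_rot: [179.7, 0.3, 165.7]
force: [0.8, 0.5, 0.0]
gripper_width: 40.4
```

```bash
python3 - <<'E'
from h import *
s=env.state();print(s["qpos"],s["qvel"],s["effort"],s["ee_pos"],s["ee_rot"])
E
```

```text
[ 14.49  17.9  113.27   0.19  48.4  -61.35] [-0.04  0.04  0.05 -0.   -0.1   0.05] [  0.   -35.42 -17.75   0.01   0.05   0.  ] [463.29 132.45  74.29] [179.67   0.3  165.71]
```

Request:
arm_command(
  targets=[
    [1,0,0,0,0],
    [1,0,0,0,0],
    [1,0,0,0,0],
    [1,0,0,0,0],
    [1,0,0,0,0],
  ],
)

```text
time_s: 4.55
ee_pos: [463.2, 132.4, 74.2]
ee_rot: [179.7, 0.3, 165.7]
force: [-0.5, -0.4, 0.3]
gripper_width: 21.7
```

Request:
arm_command(
  targets=[
    [1,0,0,-0.02,0],
    [1,0,0,-0.05,0],
    [1,0,0,-0.1,0],
    [1,0,0,-0.16,0],
    [1,0,0,-0.16,0],
    [1,0,0,-0.16,0],
    [1,0,0,-0.16,0],
    [1,0,0,-0.16,0],
  ],
)

```text
time_s: 5.22
ee_pos: [461.5, 131.8, 152.8]
ee_rot: [179.8, 0.1, 165.7]
force: [-0.9, 0.4, -1.8]
gripper_width: 21.5
```

```bash
python3 snap.py w4; python3 - <<'E'
from h import *
cv2.imwrite("pics/side1.png",env.grab_frame("side")[:,:,::-1])
s=cv2.imread("pics/side1.png");crop(s,190,120,390,270,4,"pics/side1c.png")
E
```

```text
5.2167 [461.5  131.76 152.76] [179.78   0.13 165.72] [ 14.47  12.63 107.22   0.15  59.94 -61.33] [-0.9   0.37 -1.84] 21.465105961114396
```

View pics/w4.png

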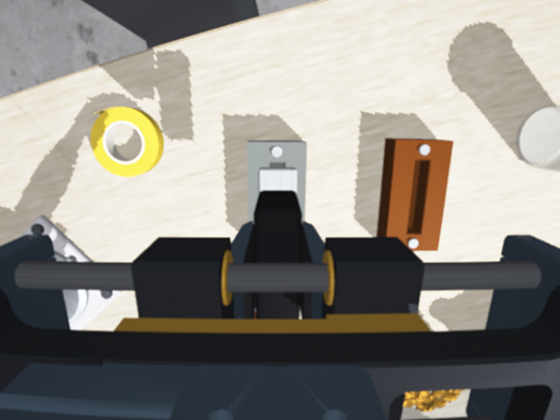

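View pics/side1c.png

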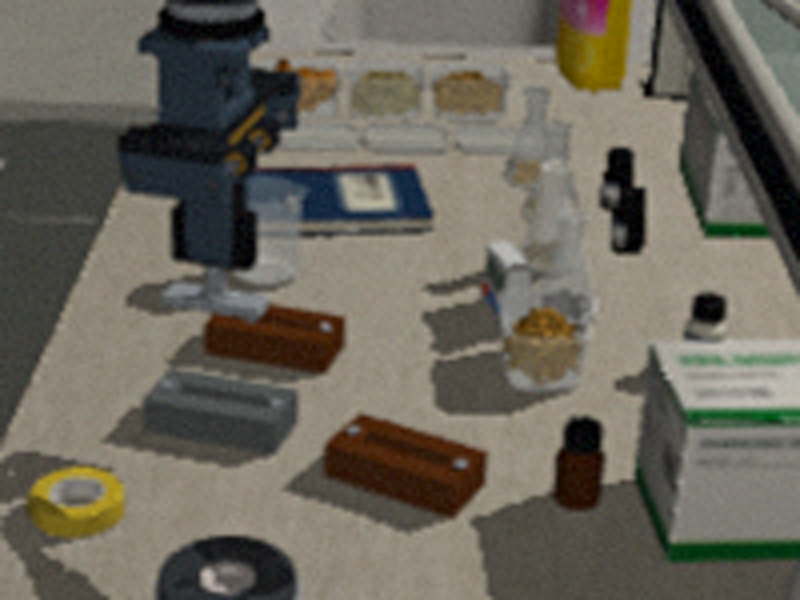

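```bash
python3 - <<'E'
from h import *
im=cv2.imread("pics/w4.png");crop(im,240,130,320,240,6,"pics/w4c.png")
E
```

```text
(no output)
```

View pics/w4c.png

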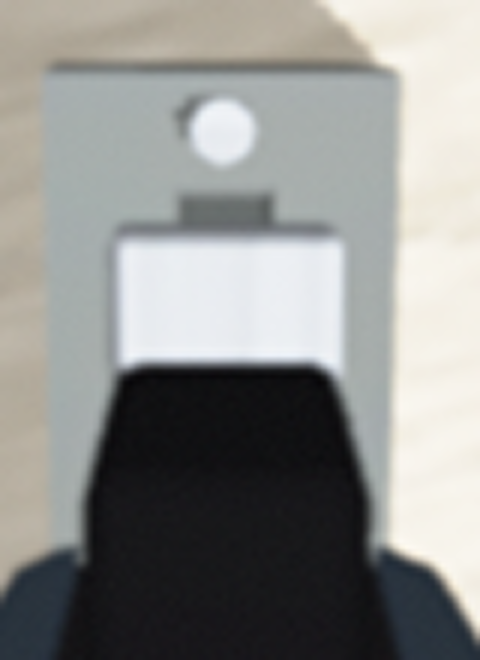

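```bash
python3 - <<'E'
from h import *
import pickle
c=pickle.load(open("pics/w4.pkl","rb"));st=env.state()
g=lambda p:(240+(p[0]+.5)/6-.5,130+(p[1]+.5)/6-.5)
tz=st["ee_pos"][2]
for uv,z in [((116,238),tz-34.2),((343,238),tz-34.2),((342,360),tz-34.2),((119,360),tz-34.2),((125,370),tz-6.2),((332,370),tz-6.2),((85,505),tz+37.8),((370,505),tz+37.8),((222,131),30),((180,195),30),((272,195),30),((47,70),30),((397,72),30)]:
    X=at(c,g(uv),z);print(uv,z,X,tool(X-st["ee_pos"],st))
E
```

```text
(116, 238) 118.66260089934777 [416.98 130.67 118.66] [ 43.24 -12.28  34.05]
(343, 238) 118.66260089934777 [423.14 154.82 118.66] [43.22 12.64 34.14]
(342, 360) 118.66260089934777 [436.39 151.54 118.66] [29.57 12.73 34.18]
(119, 360) 118.66260089934777 [430.24 127.44 118.66] [ 29.59 -12.14  34.08]
(125, 370) 146.66260089934778 [426.24 130.66 146.66] [34.19 -9.9   6.08]
(332, 370) 146.66260089934778 [431.18 149.99 146.66] [34.17 10.05  6.16]
(85, 505) 190.66260089934775 [427.04 129.68 190.66] [ 33.07 -10.48 -37.92]
(370, 505) 190.66260089934775 [432.23 150.02 190.66] [ 33.05  10.51 -37.84]
(222, 131) 30 [415.3  143.14  30.  ] [ 48.15  -0.97 122.74]
(180, 195) 30 [423.3  134.31  30.  ] [ 38.23  -7.55 122.74]
(272, 195) 30 [426.86 148.27  30.  ] [ 38.22   6.86 122.8 ]
(47, 70) 30 [399.57 119.3   30.  ] [ 57.52 -27.95 122.61]
(397, 72) 30 [413.2  171.55  30.  ] [ 57.2   26.05 122.83]
```

Request:
arm_command(
  targets=[
    [1,-0.307,-0.66,0,1],
    [1,-0.307,-0.66,0,1],
    [1,-0.307,-0.66,0,1],
    [1,-0.307,-0.66,0,1],
    [1,-0.307,-0.66,0,1],
    [1,-0.307,-0.66,0,1],
    [1,-0.307,-0.66,0,1],
    [1,-0.307,-0.66,0,1],
  ],
)

```text
time_s: 5.98
ee_pos: [523.1, -197.6, 151.0]
ee_rot: [179.8, -0.2, 120.6]
force: [1.1, 0.6, -1.2]
gripper_width: 21.8
```

Request:
arm_command(
  targets=[
    [1,-0.056,-0.021,0.03,0.207],
    [1,-0.056,-0.021,0.03,0.207],
    [1,-0.056,-0.021,0.03,0.207],
    [1,-0.056,-0.021,0.03,0.207],
    [1,-0.056,-0.021,0.03,0.207],
    [1,-0.056,-0.021,0.03,0.207],
  ],
)

```text
time_s: 6.48
ee_pos: [528.4, -226.0, 136.2]
ee_rot: [179.8, -0.2, 111.4]
force: [0.1, -0.2, -1.3]
gripper_width: 21.9
```

```bash
python3 snap.py w5; python3 - <<'E'
from h import *
im=cv2.imread("pics/w5.png");crop(im,200,30,360,190,4,"pics/w5c.png")
E
```

```text
6.4833 [ 528.38 -225.99  136.16] [179.81  -0.19 111.43] [-24.46  21.66  96.41   0.3   61.93 -46.03] [ 0.14 -0.25 -1.32] 21.88734441343323
```

View pics/w5c.png

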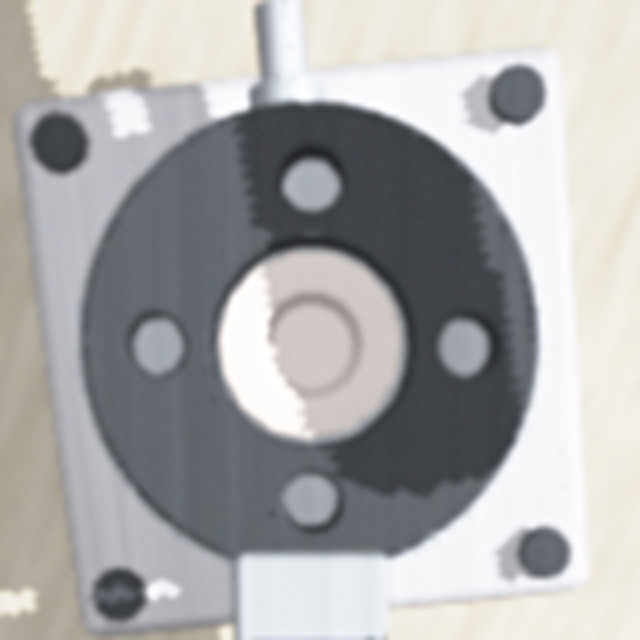

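View pics/w5.png

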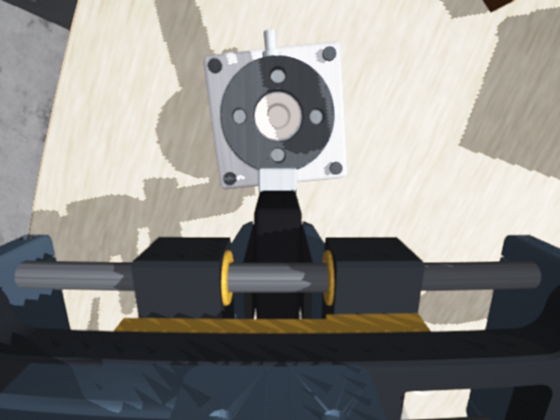

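```bash
python3 - <<'E'
from h import *
import pickle
c=pickle.load(open("pics/w5.pkl","rb"));st=env.state()
g=lambda p:(200+(p[0]+.5)/4-.5,30+(p[1]+.5)/4-.5)
P=lambda uv,z:tool(at(c,g(uv),z)-st["ee_pos"],st)
H=np.array([P(uv,62) for uv in [(312,179),(465,346),(310,500),(158,346)]]);print(H,H.mean(0))
print((H[0]+H[2])/2,(H[1]+H[3])/2,np.degrees(np.arctan2((H[0]-H[2])[1],(H[0]-H[2])[0])),np.degrees(np.arctan2((H[1]-H[3])[0],(H[1]-H[3])[1])))
print("ring",P((82,340),62),P((537,340),62),P((310,102),62))
tz=st["ee_pos"][2]
print("bar",P((236,552),tz-34.2),P((386,552),tz-34.2))
# fit ring ellipse: render
im=cv2.imread("pics/w5c.png")
R=Ro.from_euler('xyz',st["ee_rot"],degrees=True).as_matrix()
ctr=H.mean(0)
for r,o in [(44,None),(30,None)]:
  a=np.linspace(0,2*np.pi,200);X=np.c_[ctr[0]+r*np.cos(a),ctr[1]+r*np.sin(a),np.full(200,ctr[2])]
  p=proj(c,X@R.T+st["ee_pos"]);p=((p-[200,30]+.5)*4-.5)
  cv2.polylines(im,[np.round(p).astype(int)],True,(0,0,255),1)
for k in range(4):
  h=ctr+[30*np.cos(k*np.pi/2),30*np.sin(k*np.pi/2),0]
  X=np.c_[h[0]+6.5*np.cos(a),h[1]+6.5*np.sin(a),np.full(200,h[2])]
  p=proj(c,X@R.T+st["ee_pos"]);p=((p-[200,30]+.5)*4-.5)
  cv2.polylines(im,[np.round(p).astype(int)],True,(0,255,0),1)
cv2.imwrite("pics/w5o.png",im)
E
```

```text
[[108.1   -0.15  74.62]
 [ 78.1   28.94  74.63]
 [ 48.96  -0.54  74.44]
 [ 78.1  -29.41  74.43]] [78.32 -0.29 74.53]
[78.53 -0.35 74.53] [78.1  -0.24 74.53] 0.37142379844166007 0.0016781330361547158
ring [ 79.28 -43.85  74.38] [79.28 42.63 74.68] [121.53  -0.52  74.66]
bar [ 43.95 -12.64  34.29] [43.94 12.05 34.37]
```

View pics/w5o.png

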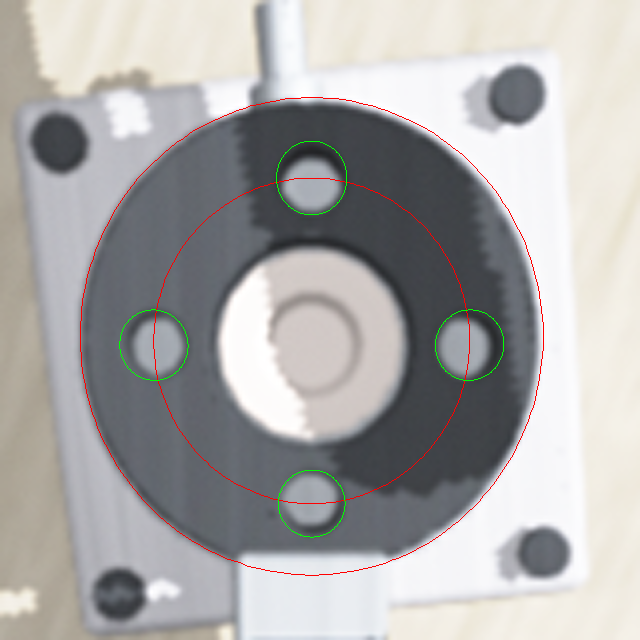

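```bash
python3 - <<'E'
from h import *
a=cv2.imread("pics/w4.png")[155:205,245:310];b=cv2.imread("pics/w5.png")[155:205,245:310]
m=np.hstack([a,b]);cv2.imwrite("pics/cmp.png",cv2.resize(m,None,fx=6,fy=6,interpolation=cv2.INTER_NEAREST))
for n in("w4","w5"):
    im=cv2.cvtColor(cv2.imread(f"pics/{n}.png"),cv2.COLOR_BGR2GRAY)
    print(n,im[160:202,270:286].mean(1).round().astype(int))
    print(im[174:182].mean(0).round().astype(int)[250:306])
E
```

```text
w4 [171 161 138 116 108 108 107 107 124 163 204 231 236 237 236 236 236 236
 236 236 236 236 236 236 236 236 236 237 239 224 142  45  12  15  16  16
  17  17  16  16  17  16]
[170 170 170 170 170 171 169 161 154 180 221 237 238 235 234 234 235 236
 237 237 236 236 236 237 236 236 236 236 235 234 234 234 236 238 238 239
 238 238 238 237 236 235 234 236 238 238 228 191 170 170 170 171 170 170
 172 192]
w5 [114  92  87  96 101 102 104 121 166 212 230 234 234 234 235 234 234 234
 234 234 235 234 234 234 235 234 234 235 238 221 140  45  15  16  18  18
  18  18  18  18  18  18]
[181 181 182 183 182 183 181 170 155 174 216 236 236 234 232 233 233 234
 235 235 235 235 234 235 235 234 234 234 233 233 232 232 234 236 237 237
 237 237 237 236 234 233 233 234 238 240 240 238 239 241 240 239 237 236
 236 237]
```

View pics/cmp.png

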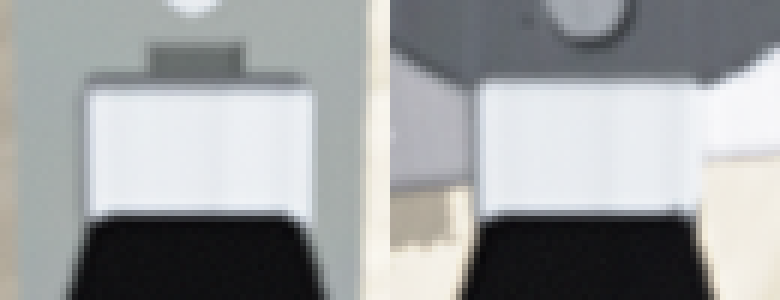

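Request:
arm_command(
  targets=[
    [1,0.07,-0.0007,0,0.004],
    [1,0.149,-0.0007,0,0.004],
    [1,0.149,-0.0007,0.015,0.004],
    [1,0.149,-0.0007,0.03,0.004],
    [1,0.149,-0.0007,0.03,0.004],
    [1,0.149,-0.0007,0.03,0.004],
    [1,0.149,-0.0007,0.03,0.004],
  ],
)

```text
time_s: 7.12
ee_pos: [501.6, -157.4, 121.7]
ee_rot: [179.8, -0.1, 111.2]
force: [0.5, -0.6, -1.9]
gripper_width: 21.9
```

```bash
python3 snap.py w6; python3 - <<'E'
from h import *
s=env.state()
# expected TCP: from w5 pose
st5=dict(ee_pos=np.array([528.38,-225.99,136.16]),ee_rot=[179.81,-.19,111.43])
R=Ro.from_euler('xyz',st5["ee_rot"],degrees=True).as_matrix()
T=st5["ee_pos"]+R@np.array([74.4,-.35,0]);print("want",T,"err tool",tool(T-s["ee_pos"],s))
E
```

```text
7.1167 [ 501.64 -157.43  121.7 ] [179.77  -0.13 111.22] [-18.83  18.36 104.02   0.29  57.53 -40.22] [ 0.53 -0.61 -1.88] 21.92757496784542
want [ 500.87 -156.86  136.41] err tool [  0.87  -0.42 -14.63]
```

View pics/w6.png

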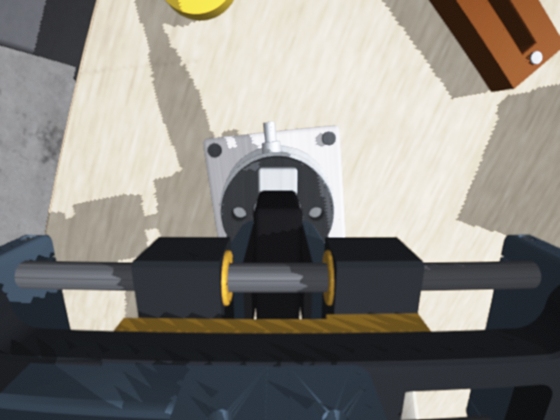

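```bash
cat > ov.py <<'E'
import sys,pickle
from h import *
n=sys.argv[1]
im=cv2.imread(f"pics/{n}.png");crop(im,210,140,350,240,5,f"pics/{n}c.png")
E
python3 ov.py w6
```

```text
(no output)
```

View pics/w6c.png

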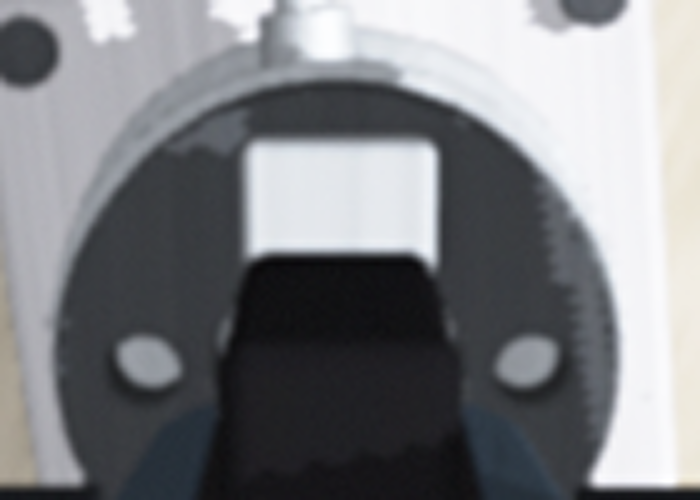

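```bash
python3 - <<'E'
from h import *
import pickle
c=pickle.load(open("pics/w6.pkl","rb"));st=env.state()
g=lambda p:(210+(p[0]+.5)/5-.5,140+(p[1]+.5)/5-.5)
P=lambda uv,z:tool(at(c,g(uv),z)-st["ee_pos"],st)
tz=st["ee_pos"][2]
for uv,z in [((147,357),62),((529,357),62),((337,84),62),((244,140),tz-34.2),((438,140),tz-34.2),((341,255),tz-6.2),((341,340),tz+37.8)]: print(uv,P(uv,z))
E
```

```text
(147, 357) [  7.33 -29.67  59.67]
(529, 357) [ 7.29 28.95 59.91]
(337, 84) [48.87 -0.52 59.89]
(244, 140) [ 43.91 -12.71  34.25]
(438, 140) [43.91 12.84 34.35]
(341, 255) [34.18  0.06  6.28]
(341, 340) [ 35.53   0.05 -37.72]
```

```bash
cat > fit.py <<'E'
from h import *
import pickle
from scipy.optimize import least_squares
p=env.camera_params("wrist");K=p["camera_matrix"];D=p["dist_coeffs"];HE=p["hand_eye"]
poses={"w1":([517.35,-210.19,259.0],[179.92,-.18,105.98]),"w3":([460.03,132.06,150.68],[179.87,-.06,165.74]),
"w4":([461.5,131.76,152.76],[179.78,.13,165.72]),"w5":([528.38,-225.99,136.16],[179.81,-.19,111.43]),"w6":([501.64,-157.43,121.7],[179.77,-.13,111.22])}
crops={"w1":(215,65,4),"w3":(235,130,5),"w4":(240,130,6),"w5":(200,30,4),"w6":(210,140,5)}
def full(n,pts):
    x,y,s=crops[n];return (np.array(pts,float)+.5)/s-.5+[x,y]
def project(n,Xt,q): # tool-frame pts
    H=HE.copy();H[:3,:3]=H[:3,:3]@Ro.from_rotvec(q[3:6]).as_matrix();H[:3,3]+=q[:3]
    W=np.linalg.inv(H);return cv2.projectPoints(np.array(Xt,float).reshape(-1,1,3),cv2.Rodrigues(W[:3,:3])[0],W[:3,3],K,D)[0][:,0]
def w2t(n,X):
    t,e=poses[n];R=Ro.from_euler('xyz',e,degrees=True).as_matrix();return (np.array(X)-t)@R
a=np.linspace(0,2*np.pi,721)
# params: q(6), s3(x,y) world , s(x,y,footz) tool, ring X,Y,Z, holeang
def res(v,verbose=False):
    q=v[:6];r=[]
    def add(n,Xt,obs,w=1,ax=(0,1)):
        d=project(n,Xt,q)-full(n,obs);d=d[:,list(ax)];r.append(w*d.ravel())
        if verbose: print(n,d.ravel())
    # w3: grip in world
    yaw=np.radians(165.7);tx=np.array([np.cos(yaw),np.sin(yaw),0]);ty=np.array([np.sin(yaw),-np.cos(yaw),0])
    S=lambda x,y,z:np.array([v[6],v[7],30+z])+x*tx+y*ty
    add("w3",w2t("w3",[S(32,-11,82),S(32,11,82)]),[(137,285),(290,285)])
    add("w3",w2t("w3",[S(32,0,38)]),[(215,231)],1,(1,))
    add("w3",w2t("w3",[S(40,-13,10),S(40,13,10)]),[(143,159),(285,159)])
    T=lambda x,y,z:np.array([v[8]+x,v[9]+y,v[10]-z])
    for n,ob in [("w4",[(116,238),(343,238),(125,370),(332,370),(85,505),(370,505)]),("w6",[(244,140),(438,140),(246,257),(432,257)])]:
        add(n,[T(40,-13,10),T(40,13,10),T(32,-10,38),T(32,10,38),T(32,-11,82),T(32,11,82)][:len(ob)],ob)
    C=v[11:14]
    for n,l,rr,t in [("w1",96,399,127),("w5",82,537,102),("w6",56,618,84)]:
        pr=project(n,w2t(n,C+44*np.c_[np.cos(a),np.sin(a),0*a]),q)
        x,y,s=crops[n];o=np.array([(l+.5)/s-.5+x,(rr+.5)/s-.5+x,(t+.5)/s-.5+y])
        d=np.array([pr[:,0].min(),pr[:,0].max(),pr[:,1].min()])-o;r.append(d)
        if verbose: print(n,"ring",d)
    for n,ob,ks,w in [("w1",[(238,181),(348,277),(257,387),(147,296)],[0,1,2,3],.5),("w5",[(312,179),(465,346),(310,500),(158,346)],[0,1,2,3],1),("w6",[(529,364),(147,364)],[1,3],1)]:
        A=[v[14]-k*np.pi/2 for k in ks]
        add(n,w2t(n,[C+30*np.array([np.cos(b),np.sin(b),0]) for b in A]),ob,w)
    pri=np.r_[q[:3]/2,q[3:6]/.015,(v[10]-44.2)/1,(v[13]-62)/.7]
    return np.concatenate([np.concatenate(r)/.5,pri])
v0=np.r_[np.zeros(6),459,131.3,3,0,44.2,499.5,-152.5,62,np.radians(111.3)]
f=least_squares(res,v0,loss="soft_l1");v=f.x
np.set_printoptions(precision=3,suppress=True)
if __name__=="__main__":
    res(v,True);print(v);cov=np.sqrt(np.diag(np.linalg.inv(f.jac.T@f.jac)));print("sd",cov)
    st=env.state();print("hole deg",np.degrees(v[14]))
    R=Ro.from_euler('xyz',st["ee_rot"],degrees=True).as_matrix()
    foot=st["ee_pos"]+R@v[8:11];print("foot",foot,"move tool",R.T@(v[11:14]-foot))
E
python3 fit.py
```

```text
w3 [-0.376 -0.086  0.672 -0.105]
w3 [-0.198]
w3 [-0.117  0.263 -0.017  0.247]
w4 [-0.736  0.75   0.482  0.715  0.218 -0.232 -0.122 -0.26  -0.524 -1.069
  0.952 -1.104]
w6 [-0.219  2.4    0.032  2.365  1.835  0.018 -1.205 -0.01 ]
w1 ring [ 0.415 -0.015 -1.482]
w5 ring [ 0.054  0.299 -0.207]
w6 ring [ 0.261 -0.142  0.037]
w1 [ 0.158 -2.101  0.691 -1.933  0.151 -1.464 -0.198 -1.875]
w5 [-0.304  0.434  0.18   0.052 -0.042  0.38  -0.81  -0.204]
w6 [-0.149  0.323 -0.101  0.422]
[   0.757   -3.363   -2.889   -0.02    -0.       0.001  464.784  127.182
   -1.327   -3.434   42.579  497.966 -158.212   61.023    1.941]
sd [2.123 5.207 1.386 0.005 0.003 0.003 2.656 5.097 2.284 5.204 1.832 4.935
 2.923 1.324 0.007]
hole deg 111.18488979328454
foot [ 499.033 -159.796   79.182] move tool [ 1.82  -0.496 18.161]
```

```bash
sed -i 's/\[("w1",96,399,127),/[/; s/\[("w1",\[(238,181).*\],.5),("w5"/[("w5"/' fit.py; sed -i 's/add(n,\[T(40,-13,10),T(40,13,10),/bz=10 if n=="w4" else 0; add(n,[T(40,-13,bz),T(40,13,bz),/' fit.py; python3 fit.py
```

```text
w3 [-0.416  0.267  0.479  0.263]
w3 [-0.364]
w3 [-0.028 -0.137 -0.007 -0.143]
w4 [-0.546  0.629  0.397  0.61   0.343 -0.114 -0.298 -0.123 -0.425 -0.257
  0.45  -0.261]
w6 [ 0.85  -0.075 -0.886 -0.093  1.96   0.136 -1.381  0.127]
w5 ring [ 0.115  0.398 -0.479]
w6 ring [ 0.46 -0.24  0.04]
w5 [-0.223  0.231  0.26  -0.066  0.003  0.218 -0.751 -0.354]
w6 [-0.213  0.142  0.044  0.173]
[   0.01     0.04    -3.391   -0.03    -0.002    0.     468.706  129.232
   -4.265   -0.356   43.228  501.9   -159.988   61.547    1.94 ]
sd [2.    2.    1.011 0.004 0.004 0.003 2.273 2.3   2.21  2.142 1.3   2.257
 2.245 0.845 0.007]
hole deg 111.16808681256721
foot [ 502.967 -161.419   78.538] move tool [ 1.68  -0.547 16.993]
```

Request:
arm_command(
  targets=[
    [1,0.0034,-0.001,0,0],
    [1,0.0034,-0.001,0.005,0],
    [1,0.0034,-0.001,0.01,0],
    [1,0.0034,-0.001,0.01,0],
    [1,0.0034,-0.001,0.01,0],
  ],
)

```text
time_s: 7.58
ee_pos: [500.3, -156.1, 116.5]
ee_rot: [179.8, -0.2, 111.2]
force: [0.7, 0.3, -1.9]
gripper_width: 22.2
```

```bash
python3 snap.py w7;python3 ov.py w7
```

```text
7.5833 [ 500.34 -156.12  116.47] [179.8   -0.16 111.2 ] [-18.75  18.56 104.61   0.3   56.78 -40.11] [ 0.75  0.34 -1.92] 22.207928394348755
```

View pics/w7c.png

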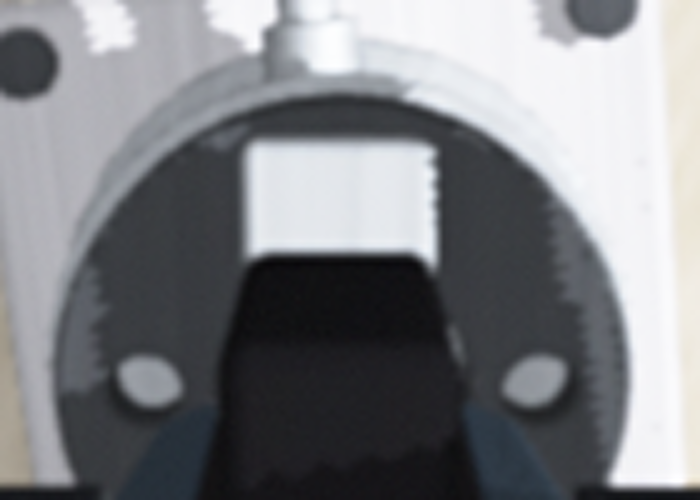

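Request:
arm_command(
  targets=[
    [1,0,0,0.003,0],
    [1,0,0,0.006,0],
    [1,0,0,0.006,0],
  ],
)

```text
time_s: 7.88
ee_pos: [500.3, -156.0, 113.3]
ee_rot: [179.8, -0.2, 111.2]
force: [0.3, -0.0, -2.0]
gripper_width: 21.6
```

Request:
arm_command(
  targets=[
    [1,0,0,0.003,0],
    [1,0,0,0.006,0],
    [1,0,0,0.006,0],
  ],
)

```text
time_s: 8.13
ee_pos: [500.1, -155.9, 109.9]
ee_rot: [179.8, -0.2, 111.2]
force: [-0.0, 0.4, -1.7]
gripper_width: 21.7
```

Request:
arm_command(
  targets=[
    [1,0,0,0.003,0],
    [1,0,0,0.005,0],
    [1,0,0,0.005,0],
  ],
)

```text
time_s: 8.38
ee_pos: [499.9, -155.8, 107.1]
ee_rot: [179.9, -0.2, 111.2]
force: [-0.1, 0.6, -1.8]
gripper_width: 21.7
```

Request:
arm_command(
  targets=[
    [1,0,0,0.002,0],
    [1,0,0,0.003,0],
    [1,0,0,0.003,0],
  ],
)

```text
time_s: 8.63
ee_pos: [500.1, -155.9, 106.4]
ee_rot: [179.8, -0.2, 111.2]
force: [-0.3, -0.2, 3.3]
gripper_width: 21.8
```

Request:
arm_command(
  targets=[
    [1,0,0,0.0015,0],
    [1,0,0,0.0015,0],
    [1,0,0,0.0015,0],
  ],
)

```text
time_s: 8.88
ee_pos: [500.1, -155.9, 106.4]
ee_rot: [179.8, -0.2, 111.2]
force: [-1.8, 1.3, 5.1]
gripper_width: 21.9
```

```bash
python3 snap.py w8;python3 ov.py w8; cat > s.py <<'E'
from h import *
s=env.state();print(s["time_s"],s["ee_pos"],s["ee_rot"],"F",s["force"],"T",s["torque"],s["gripper_width"],s["effort"][5],s["qpos"][5])
E
python3 s.py
```

```text
8.8833 [ 500.06 -155.88  106.39] [179.81  -0.16 111.21] [-18.73  19.16 105.39   0.3   55.41 -40.1 ] [-1.78  1.32  5.09] 21.85793035287875
8.9333 [ 500.05 -155.89  106.39] [179.81  -0.16 111.2 ] F [-2.02  0.57  6.69] T [-0.02  0.28 -0.04] 21.649318111257763 -0.051338772755116224 -40.10216750239647
```

View pics/w8c.png

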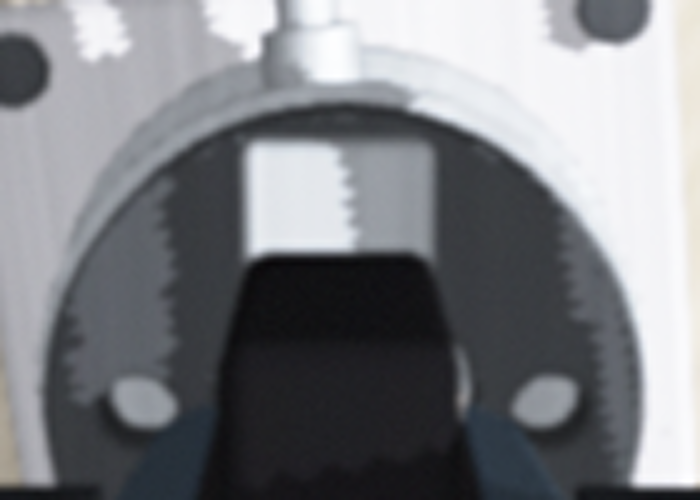

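Request:
arm_command(
  targets=[
    [1,0,-0.0006,0.001,0.11],
    [1,0.0001,-0.0012,0.001,0.222],
    [1,0.0001,-0.0012,0.001,0.222],
    [1,0.0001,-0.0012,0.001,0.222],
  ],
)

```text
time_s: 9.27
ee_pos: [500.2, -156.1, 106.5]
ee_rot: [179.7, -0.2, 101.3]
force: [1.1, 0.7, 5.2]
gripper_width: 21.9
```

```bash
python3 s.py
```

```text
9.2667 [ 500.22 -156.14  106.46] [179.74  -0.15 101.33] F [1.06 0.72 5.17] T [ 0.03 -0.12 -0.03] 21.88542583874936 0.06684596417471766 -30.270601526674415
```

Request:
arm_command(
  targets=[
    [1,0,-0.0006,0.001,0.11],
    [1,0.0001,-0.0012,0.001,0.222],
    [1,0.0001,-0.0012,0.001,0.222],
    [1,0.0001,-0.0012,0.001,0.222],
  ],
)

```text
time_s: 9.6
ee_pos: [499.7, -156.2, 106.4]
ee_rot: [179.7, -0.2, 91.5]
force: [0.6, 0.7, 6.0]
gripper_width: 21.7
```

```bash
python3 s.py
```

```text
9.6 [ 499.75 -156.21  106.4 ] [179.75  -0.19  91.52] F [0.59 0.67 6.02] T [ 0.04  0.12 -0.08] 21.702219875186223 -0.004905017267446965 -20.488847618520314
```

Request:
arm_command(
  targets=[
    [1,0,-0.0006,0.001,0.11],
    [1,0.0001,-0.0012,0.001,0.222],
    [1,0.0001,-0.0012,0.001,0.222],
    [1,0.0001,-0.0012,0.001,0.222],
  ],
)

```text
time_s: 9.93
ee_pos: [499.3, -156.2, 106.4]
ee_rot: [179.8, -0.2, 81.7]
force: [-1.5, 1.1, 5.7]
gripper_width: 21.7
```

```bash
python3 s.py; python3 snap.py w9;python3 ov.py w9
```

```text
9.9333 [ 499.27 -156.18  106.44] [179.76  -0.22  81.71] F [-1.48  1.14  5.7 ] T [ 0.02  0.15 -0.09] 21.668962451207435 -0.021563766058534384 -10.694788706175224
9.9333 [ 499.27 -156.18  106.44] [179.76  -0.22  81.71] [-18.8   19.03 105.59   0.32  55.18 -10.69] [-1.48  1.14  5.7 ] 21.668962451207435
```

View pics/w9c.png

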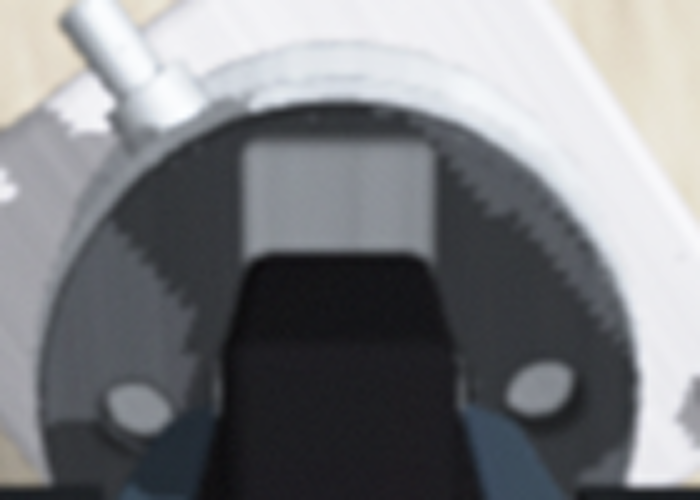

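Request:
arm_command(
  targets=[
    [1,0,-0.0003,0.001,0.06],
    [1,0,-0.0006,0.001,0.111],
    [1,0,-0.0006,0.001,0.111],
    [1,0,-0.0006,0.001,0.111],
  ],
)

```text
time_s: 10.32
ee_pos: [499.1, -156.2, 106.4]
ee_rot: [179.7, -0.2, 76.9]
force: [-0.2, 1.1, 5.9]
gripper_width: 22.0
```

```bash
python3 s.py
```

```text
10.3167 [ 499.13 -156.16  106.44] [179.75  -0.24  76.91] F [-0.15  1.06  5.87] T [-0.02  0.14 -0.07] 22.01655623123944 -0.032610286725685 -5.900272352933356
```

Request:
arm_command(
  targets=[
    [1,0,-0.0003,0.001,0.06],
    [1,0,-0.0006,0.001,0.111],
    [1,0,-0.0006,0.001,0.111],
    [1,0,-0.0006,0.001,0.111],
  ],
)

```text
time_s: 10.65
ee_pos: [498.9, -156.1, 106.4]
ee_rot: [179.8, -0.3, 72.1]
force: [-1.2, 1.6, 6.6]
gripper_width: 21.2
```

```bash
python3 s.py
```

```text
10.65 [ 498.87 -156.1   106.43] [179.76  -0.26  72.11] F [-1.23  1.61  6.56] T [ 0.03  0.25 -0.07] 21.244078693791973 -0.03673711675219238 -1.0972422760637937
```

Request:
arm_command(
  targets=[
    [1,0,-0.0003,0.001,0.06],
    [1,0,-0.0006,0.001,0.111],
    [1,0,-0.0006,0.001,0.111],
    [1,0,-0.0006,0.001,0.111],
  ],
)

```text
time_s: 10.98
ee_pos: [498.6, -156.0, 106.5]
ee_rot: [179.8, -0.3, 67.3]
force: [-0.1, 1.5, 5.4]
gripper_width: 21.9
```

```bash
python3 s.py
```

```text
10.9833 [ 498.64 -156.01  106.47] [179.76  -0.28  67.31] F [-0.08  1.51  5.44] T [ 0.02  0.27 -0.08] 21.900203865190775 -0.03759951679967344 3.706793616564104
```

Request:
arm_command(
  targets=[
    [1,0,-0.0003,0.001,0.06],
    [1,0,-0.0006,0.001,0.111],
    [1,0,-0.0006,0.001,0.111],
    [1,0,-0.0006,0.001,0.111],
  ],
)

```text
time_s: 11.32
ee_pos: [498.4, -155.9, 106.5]
ee_rot: [179.8, -0.3, 62.5]
force: [-1.3, 1.6, 5.6]
gripper_width: 21.8
```

```bash
python3 s.py
```

```text
11.3167 [ 498.39 -155.9   106.48] [179.78  -0.3   62.5 ] F [-1.26  1.64  5.64] T [ 0.03  0.33 -0.09] 21.76360093055053 -0.037835086695849895 8.519017692884931
```

Request:
arm_command(
  targets=[
    [1,0,-0.0003,0.001,0.06],
    [1,0,-0.0006,0.001,0.111],
    [1,0,-0.0006,0.001,0.111],
    [1,0,-0.0006,0.001,0.111],
  ],
)

```text
time_s: 11.65
ee_pos: [498.2, -155.8, 106.5]
ee_rot: [179.8, -0.3, 57.7]
force: [-1.1, 1.1, 5.9]
gripper_width: 21.4
```

```bash
python3 s.py
```

```text
11.65 [ 498.15 -155.77  106.48] [179.79  -0.31  57.7 ] F [-1.13  1.14  5.88] T [ 0.07  0.27 -0.08] 21.401303825056104 -0.03773423843085766 13.33036068000582
```

Request:
arm_command(
  targets=[
    [1,0,-0.0003,0.001,0.06],
    [1,0,-0.0006,0.001,0.111],
    [1,0,-0.0006,0.001,0.111],
    [1,0,-0.0006,0.001,0.111],
  ],
)

```text
time_s: 11.98
ee_pos: [497.9, -155.6, 106.5]
ee_rot: [179.8, -0.3, 52.9]
force: [0.2, 0.8, 5.8]
gripper_width: 21.8
```

```bash
python3 s.py
```

```text
11.9833 [ 497.91 -155.63  106.46] [179.81  -0.33  52.9 ] F [0.23 0.85 5.81] T [ 0.03  0.28 -0.11] 21.76981650845368 -0.03755868296138942 18.143751550709784
```

Request:
arm_command(
  targets=[
    [1,0,-0.0003,0.001,0.06],
    [1,0,-0.0006,0.001,0.111],
    [1,0,-0.0006,0.001,0.111],
    [1,0,-0.0006,0.001,0.111],
  ],
)

```text
time_s: 12.32
ee_pos: [497.7, -155.5, 106.5]
ee_rot: [179.8, -0.3, 48.1]
force: [-1.1, 0.5, 5.6]
gripper_width: 21.7
```

```bash
python3 s.py
```

```text
12.3167 [ 497.74 -155.48  106.47] [179.83  -0.35  48.09] F [-1.08  0.49  5.63] T [ 0.05  0.33 -0.08] 21.66072129051385 -0.03725452465005219 22.962428216734395
```

Request:
arm_command(
  targets=[
    [1,0,-0.0003,0.001,0.06],
    [1,0,-0.0006,0.001,0.111],
    [1,0,-0.0006,0.001,0.111],
    [1,0,-0.0006,0.001,0.111],
  ],
)

```text
time_s: 12.65
ee_pos: [497.6, -155.4, 106.5]
ee_rot: [179.8, -0.3, 43.6]
force: [0.3, 1.4, 5.4]
gripper_width: 22.1
```

```bash
python3 s.py; python3 snap.py w10;python3 ov.py w10
```

```text
12.65 [ 497.6  -155.4   106.48] [179.8   -0.31  43.56] F [0.33 1.36 5.36] T [0.16 0.24 1.16] 22.060976366486937 1.2265820056200027 27.590815866142602
12.65 [ 497.6  -155.4   106.48] [179.8   -0.31  43.56] [-18.72  18.83 105.91   0.22  54.95  27.59] [0.33 1.36 5.36] 22.060976366486937
```

View pics/w10c.png

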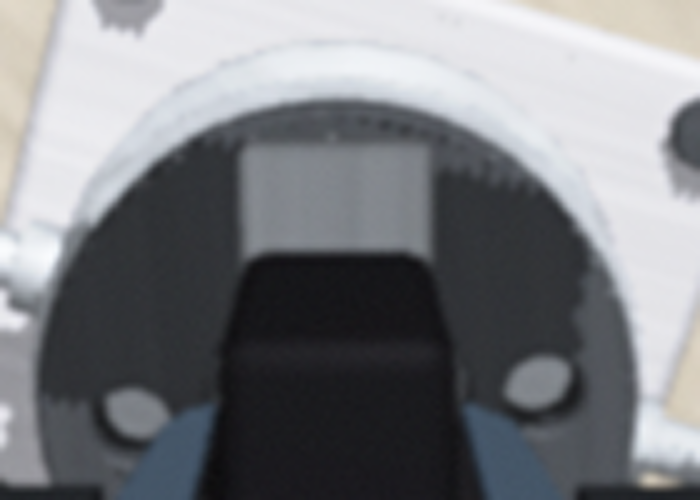

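Request:
arm_command(
  targets=[
    [1,0,0,0.001,0.008],
    [1,0,0,0.001,0.008],
    [1,0,0,0.001,0.008],
  ],
)

```text
time_s: 12.95
ee_pos: [497.6, -155.4, 106.5]
ee_rot: [179.8, -0.3, 43.6]
force: [-0.4, 1.5, 6.1]
gripper_width: 21.9
```

```bash
python3 s.py
```

```text
12.95 [ 497.61 -155.38  106.48] [179.77  -0.27  43.64] F [-0.43  1.54  6.14] T [0.28 0.23 1.14] 21.878937755288653 1.1271912977099419 27.581124500721796
```

Request:
arm_command(
  targets=[
    [1,0,0.0003,0,-0.055],
    [1,0,0.0003,0,-0.055],
    [1,0,0.0003,0,-0.055],
  ],
)

```text
time_s: 13.2
ee_pos: [497.5, -155.4, 106.5]
ee_rot: [179.8, -0.2, 46.2]
force: [-0.2, 1.5, 3.9]
gripper_width: 22.0
```

```bash
python3 s.py
```

```text
13.2 [ 497.52 -155.4   106.45] [179.79  -0.25  46.16] F [-0.23  1.54  3.88] T [ 0.09  0.22 -0.04] 21.986903559768308 -0.09002235950902104 25.053985316049992
```

Request:
arm_command(
  targets=[
    [1,0,0,-0.006,0],
    [1,0,0,-0.015,0],
    [1,0,0,-0.03,0],
    [1,0,0,-0.06,0],
    [1,0,0,-0.1,0],
    [1,0,0,-0.1,0],
    [1,0,0,-0.1,0],
    [1,0,0,-0.1,0],
  ],
)

```text
time_s: 13.87
ee_pos: [496.7, -155.3, 155.8]
ee_rot: [179.8, -0.2, 46.2]
force: [0.6, -0.6, -2.8]
gripper_width: 21.9
```

```bash
python3 s.py; python3 snap.py w11
```

```text
13.8667 [ 496.66 -155.28  155.8 ] [179.85  -0.22  46.15] F [ 0.61 -0.57 -2.76] T [-0.03 -0.05  0.04] 21.861190074051688 0.0011883629849762656 25.059901500262008
13.8667 [ 496.66 -155.28  155.8 ] [179.85  -0.22  46.15] [-18.72  15.93 102.05   0.15  61.79  25.06] [ 0.61 -0.57 -2.76] 21.861190074051688
```

View pics/w11.png

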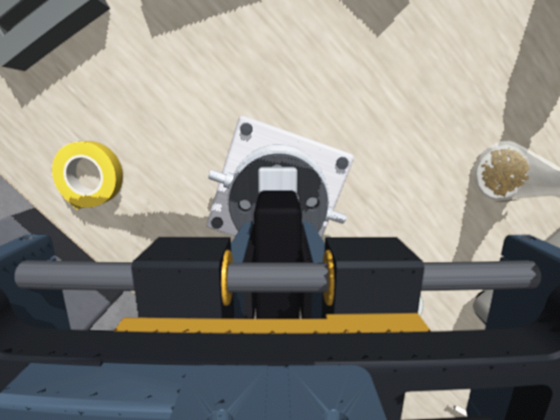

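Request:
arm_command(
  targets=[
    [1,0.184,-0.224,-0.016,-1],
    [1,0.184,-0.224,-0.016,-1],
    [1,0.184,-0.224,-0.016,-1],
    [1,0.184,-0.224,-0.016,-1],
    [1,0.184,-0.224,-0.016,-1],
    [1,0.184,-0.224,-0.016,-1],
    [1,0.184,-0.224,-0.016,-1],
    [1,0.184,-0.224,-0.016,-1],
  ],
)

```text
time_s: 14.58
ee_pos: [478.6, -10.9, 162.4]
ee_rot: [179.9, -0.1, 91.2]
force: [-0.3, 0.3, -1.3]
gripper_width: 21.5
```

Request:
arm_command(
  targets=[
    [1,0.287,-0.025,0,-1],
    [1,0.287,-0.025,0,-1],
    [1,0.287,-0.025,0,-1],
    [1,0.287,-0.025,0,-1],
    [1,0.287,-0.025,0,-1],
    [1,0.287,-0.025,0,-1],
    [1,0.287,-0.025,0,-1],
    [1,0.287,-0.025,0,-1],
  ],
)

```text
time_s: 15.25
ee_pos: [462.5, 132.3, 161.8]
ee_rot: [180.0, -0.0, 136.2]
force: [0.3, 0.3, -1.9]
gripper_width: 21.8
```

Request:
arm_command(
  targets=[
    [1,0,0,0.01,-0.655],
    [1,0,0,0.01,-0.655],
    [1,0,0,0.01,-0.655],
    [1,0,0,0.01,-0.655],
    [1,0,0,0.01,-0.655],
    [1,0,0,0.01,-0.655],
    [1,0,0,0.01,-0.655],
  ],
)

```text
time_s: 15.83
ee_pos: [462.4, 132.1, 156.5]
ee_rot: [180.0, -0.1, 165.5]
force: [0.5, 0.8, -1.9]
gripper_width: 21.5
```

```bash
python3 snap.py w12; python3 - <<'E'
from h import *
im=cv2.imread("pics/w12.png");crop(im,240,130,320,240,6,"pics/w12c.png")
s=env.state();print(tool(np.array([463.2,132.4,74.2])-s["ee_pos"],s))
E
```

```text
15.8333 [462.41 132.11 156.5 ] [179.97  -0.06 165.47] [ 14.54  12.63 106.6    0.06  60.81 -60.96] [ 0.47  0.84 -1.89] 21.52349371151341
[-0.72  0.35 82.37]
```

View pics/w12c.png

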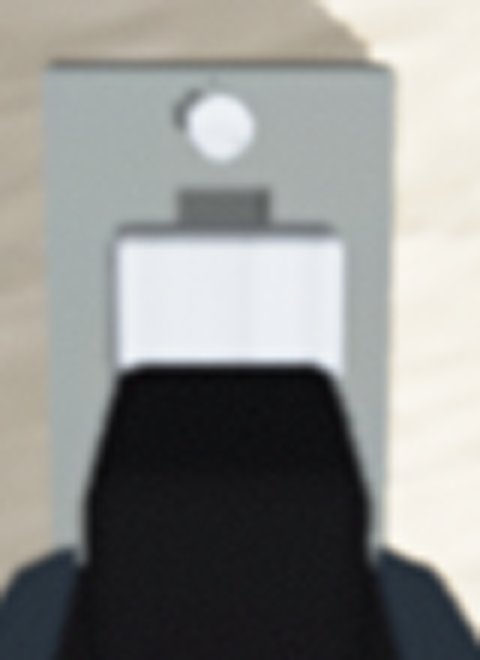

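Request:
arm_command(
  targets=[
    [1,-0.0014,-0.0012,0.06,0],
    [1,-0.0014,-0.0012,0.12,0],
    [1,-0.0014,-0.0012,0.136,0],
    [1,-0.0014,-0.0012,0.136,0],
    [1,-0.0014,-0.0012,0.136,0],
    [1,-0.0014,-0.0012,0.136,0],
    [1,-0.0014,-0.0012,0.136,0],
  ],
)

```text
time_s: 16.47
ee_pos: [464.2, 131.8, 90.1]
ee_rot: [179.9, 0.1, 165.5]
force: [0.6, 0.3, -1.1]
gripper_width: 21.8
```

```bash
python3 snap.py w13; python3 - <<'E'
from h import *
im=cv2.imread("pics/w13.png");crop(im,230,130,330,240,6,"pics/w13c.png")
s=env.state();print(tool(np.array([463.2,132.4,74.2])-s["ee_pos"],s))
E
```

```text
16.4667 [464.2  131.81  90.1 ] [179.87   0.11 165.49] [ 14.45  16.91 111.86   0.07  51.07 -61.08] [ 0.63  0.34 -1.05] 21.84243753451638
[ 0.99  0.37 15.79]
```

View pics/w13c.png

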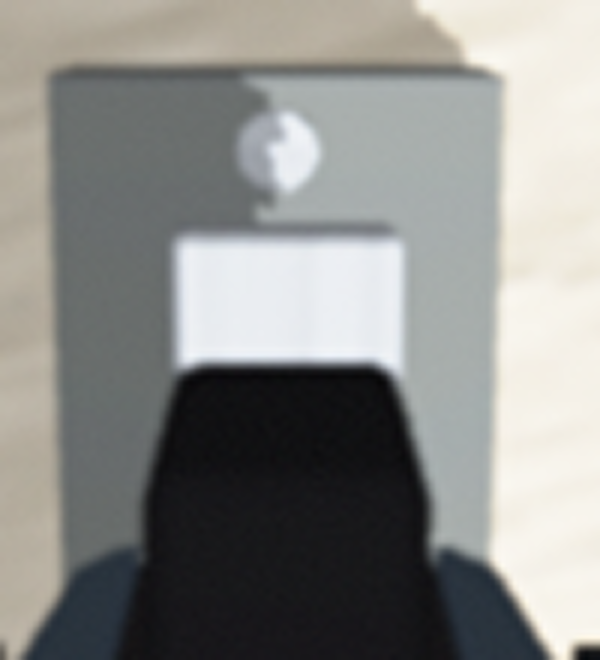

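Request:
arm_command(
  targets=[
    [1,0.002,-0.0024,0,0],
    [1,0.002,-0.0024,0.006,0],
    [1,0.002,-0.0024,0.012,0],
    [1,0.002,-0.0024,0.018,0],
    [1,0.002,-0.0024,0.018,0],
  ],
)

```text
time_s: 16.93
ee_pos: [462.2, 130.7, 80.3]
ee_rot: [179.9, 0.0, 165.5]
force: [0.7, -1.3, -1.9]
gripper_width: 21.9
```

```bash
python3 s.py
```

```text
16.9333 [462.19 130.7   80.27] [179.92   0.03 165.49] F [ 0.69 -1.26 -1.93] T [ 0.11 -0.17 -0.07] 21.907410561286653 0.0004093217012268724 -61.15471931779401
```

Request:
arm_command(
  targets=[
    [1,0,0,0.004,0],
    [1,0,0,0.008,0],
    [1,0,0,0.01,0],
    [1,0,0,0.01,0],
  ],
)

```text
time_s: 17.27
ee_pos: [462.0, 130.7, 74.9]
ee_rot: [179.9, -0.0, 165.5]
force: [-0.2, -0.2, -1.6]
gripper_width: 21.4
```

Request:
arm_command(
  targets=[
    [1,0,0,0.002,0],
    [1,0,0,0.003,0],
    [1,0,0,0.003,0],
  ],
)

```text
time_s: 17.52
ee_pos: [462.2, 130.7, 74.3]
ee_rot: [179.9, 0.0, 165.5]
force: [-2.9, -1.0, 4.7]
gripper_width: 21.9
```

```bash
python3 s.py
```

```text
17.5167 [462.17 130.74  74.31] [179.92   0.02 165.49] F [-2.93 -1.    4.71] T [-0.03  0.16 -0.03] 21.947710043738894 -0.023380203056149185 -61.15211669320368
```

Request:
arm_command(
  targets=[
    [0.8,0,0,0,0],
    [0.7,0,0,0,0],
    [0.6,0,0,0,0],
    [0.4,0,0,0,0],
    [0.2,0,0,0,0],
    [0,0,0,0,0],
    [0,0,0,0,0],
    [0,0,0,0,0],
  ],
)

```text
time_s: 18.18
ee_pos: [462.2, 130.7, 74.3]
ee_rot: [179.9, 0.0, 165.5]
force: [-0.5, 0.1, 0.2]
gripper_width: 64.6
```

Request:
arm_command(
  targets=[
    [0,0,0,0,0],
    [0,0,0,0,0],
    [0,0,0,0,0],
    [0,0,0,0,0],
  ],
)

```text
time_s: 18.52
ee_pos: [462.2, 130.7, 74.3]
ee_rot: [179.9, 0.0, 165.5]
force: [0.1, -0.5, -0.1]
gripper_width: 90.2
```

Rise straight up, then look.

Request:
arm_command(
  targets=[
    [0,0,0,-0.05,0],
    [0,0,0,-0.12,0],
    [0,0,0,-0.2,0],
    [0,0,0,-0.28,0],
    [0,0,0,-0.36,0],
    [0,0,0,-0.36,0],
    [0,0,0,-0.36,0],
  ],
)

```text
time_s: 19.1
ee_pos: [463.2, 130.8, 256.7]
ee_rot: [179.8, 0.3, 165.5]
force: [0.2, -0.2, -0.5]
gripper_width: 90.9
```

Request:
arm_command(
  targets=[
    [0,-0.16,0,0,0],
    [0,-0.16,0,0,0],
    [0,-0.16,0,0,0],
    [0,-0.16,0,0,0],
  ],
)

```text
time_s: 19.43
ee_pos: [540.8, 110.2, 254.3]
ee_rot: [179.9, 0.1, 165.4]
force: [-0.5, 0.6, -0.3]
gripper_width: 91.2
```

```bash
python3 snap.py w14; python3 - <<'E'
from h import *
t=env.grab_frame("top")[:,:,::-1];cv2.imwrite("pics/top2.png",t);s=env.grab_frame("side")[:,:,::-1]
crop(s,190,180,390,320,4,"pics/s2.png");crop(t,190,180,390,310,4,"pics/t2.png")
im=cv2.imread("pics/w14.png");crop(im,60,40,340,250,2.5,"pics/w14c.png")
E
```

```text
19.4333 [540.84 110.16 254.32] [179.88   0.05 165.4 ] [ 10.27  14.86  88.71   0.09  76.33 -65.16] [-0.52  0.56 -0.31] 91.16443106612418
```

View pics/w14.png

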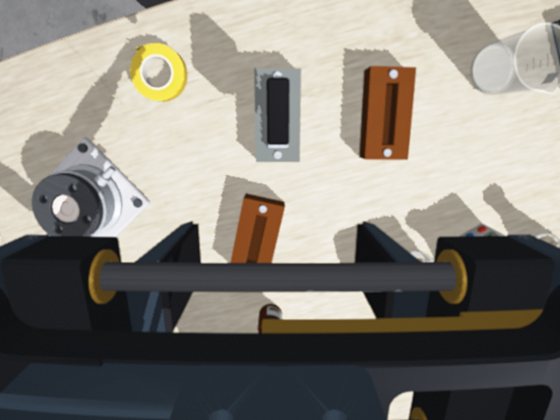

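View pics/s2.png

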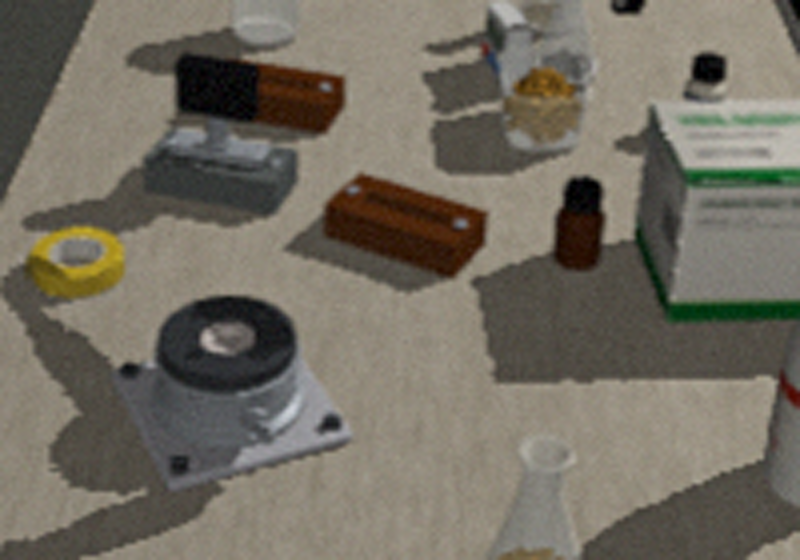

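View pics/t2.png

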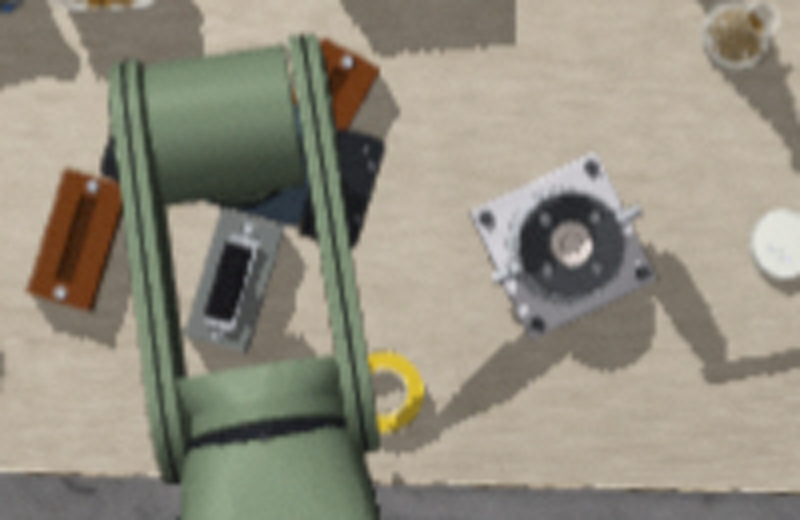

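Request:
arm_command(
  targets=[
    [0,0,0,0,0],
    [0,0,0,0,0],
    [0,0,0,0,0],
    [0,0,0,0,0],
  ],
)

```text
time_s: 19.92
ee_pos: [538.8, 111.0, 256.2]
ee_rot: [179.8, 0.2, 165.5]
force: [1.1, 0.2, 0.2]
gripper_width: 91.1
```

```bash
python3 - <<'E'
from h import *
t=cam("top");g=lambda p:(190+(p[0]+.5)/4-.5,180+(p[1]+.5)/4-.5)
H=np.array([at(t,g(p),62) for p in [(545,218),(595,215),(598,268),(548,270)]])
print([np.degrees(np.arctan2(*(H[i]-H[j])[[1,0]])) for i,j in ((0,2),(1,3))])
print(env.state()["qvel"]);print(env.job_done())
E
```

```text
[np.float64(48.12126523342968), np.float64(-39.40058687551762)]
[-0.08  0.17 -0.37 -0.09  0.03  0.06]
the job is handed in; nothing more can be done
None
```

I turned the lock ring clockwise to its stop with the pin spanner, stood the spanner back in the grey rest and let go. I handed the job in at about 20 s of the 72 s allowed; no verdict was reported.

- **Pins in the holes:** both pins went in without resistance. The foot bar met the ring with the TCP at 106.4 mm, against 106.2 mm expected, and I held it there with about 5–7 N.
- **Turning to the stop:** the tool turned about 67°. The torque stayed low until a hard stop at 1.1–1.2 N m. I eased back 2.5° within the pins' play, where the torque fell to about zero, and lifted out.
- **Ring angle afterwards:** a last top-camera check put the holes at about 48° and 51°, by my own reading of the picture. The tool's angle at the stop implied 46.6°, so the ring is at the stop within what that picture can show. The state gives no disc travel, so the clamping rests on the torque and these pictures.
- **Spanner in its rest:** it seated at the same height as when I took it (74.3 mm against 74.2 mm). The pictures show it upright in the slot, with the gripper open and well clear. I judged its position by eye and did not measure it against the 9 mm limit.
- **Other things on the bench:** those in the last pictures look unmoved. The conical flask and petri dish were only partly in view, and I did not measure any of them.
- **Where the measurements disagreed:** the wrist camera's scale and pitch were off by about 1.5%. My first hole estimate disagreed by about 1 mm with a closer view, so I refitted before lowering the pins.

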